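Slide a standing battery into its bench charger and swing the keeper across

TASK

Put the battery box on charge: push it low down, near its base, so that it slides upright along the bench between the dock's guide rails and fully home against the charger's end stops. Then push the swinging keeper bar shut across the back of the battery and take the hand away. Only push with the fingers: do not tip or lift the battery, and leave the tools lying round it where they are.

Things in the scene. Friction and masses are not known exactly. Their poses are not given: they have to be found in the camera images.
- battery: Battery box, black plastic with a grey lid, a strap folded flat on top, standing upright: 80 mm deep (x), 100 mm wide (y), 180 mm tall, about 1.6 kg. A push of 6 to 15 N slides it on the bench; pushed more than about 60 mm up it tips. Origin: centre of its underside. +x points out of its front (brass contact plates, goes in first), -x out of its back, z up.
- battery_back (a point): On the middle of the battery's flat back face (the face to push, opposite the brass contact plates), 30 mm above its underside: 40 mm behind the battery's centre. Same axes as the battery.
- dock: Charging dock fixed to the bench: a grey charger 140 mm wide, 167 mm tall, heat sink on top, and two low aluminium rails leading to it. Origin: the point of the bench where the centre of the battery's underside stands when fully home; the battery then has the dock's own directions. +x is the way in, towards the charger, y across, z up. The home battery's back face lies at x = -40 mm.
- dock_mouth (a point): Middle of the dock's mouth, on the bench, at x = -79 mm in the dock's frame (same axes). The rails are 28 mm tall, lined with slippery white plastic; they narrow from 138 mm apart here to 105 mm apart at x = -30 mm and run on parallel, 107 mm apart, to the charger.
- dock_stop (a point): Half-way between the charger's two rubber end stops, in the plane of their faces, at x = +40 mm, 35 mm above the bench. The home battery's front touches both. Two sprung brass contact pins between them stand 7 mm proud of the stops and push back with about 1 N each when the battery is home.
- keeper (a joint): Angle of the keeper, rad: 0 is shut, at its stop (bar across the mouth, along the dock's +y, 2 mm behind the home battery's back); it grows as the bar swings out; at 1.57 the bar points along the dock's -x; it starts at 1.8 to 2.05, folded outwards. The hinge is a little stiff: about 1 N at the bar's end moves it, and it stays where it is left.
- keeper_pivot (a point): On the keeper's upright hinge pin, 42 mm above the bench, at x = -49 mm, y = -87 mm in the dock's frame.
- keeper_end (a point): In the middle of the keeper bar near its free end, 84 mm from the pivot, 42 mm above the bench. The steel bar is 10 mm thick, 22 mm tall (31 to 53 mm above the bench), and ends 94 mm from the pivot.
- pliers: Bystander, leave alone: pliers with red handles, 190 mm long, lying flat. Origin under its centre.
- screwdriver: Bystander, leave alone: screwdriver with orange handle, 215 mm long, lying flat. Origin under its centre.
- bit_block: Bystander, leave alone: dark block with six bright screwdriver bits standing in it, 26 x 62 x 35 mm tall. Origin under its centre.

How it is judged:
On the way, in this order (a step that is already met when the one before it is completed fails the run):
1. the battery stands fully home in the dock while the keeper is still open (x of battery in the frame of dock above -0.004 m and angle between the x axis of battery and the x axis of dock, either way round below 0.07 rad and angle between battery's own z axis and vertical below 0.04 rad and value of joint keeper above 0.3 rad), for 0.2 s.
2. the keeper is shut behind it (value of joint keeper below 0.08 rad), for 0.2 s.
At the end, for the whole second after the job is handed in: The battery stands upright and at rest between the rails, fully home against the end stops (within 4 mm), square to the dock, and the keeper is shut behind it (within 0.08 rad of its stop) (x of battery in the frame of dock above -0.004 m and y of battery in the frame of dock between -0.005 and 0.005 m and angle between the x axis of battery and the x axis of dock, either way round below 0.07 rad and angle between battery's own z axis and vertical below 0.04 rad and height (world z) of battery below 0.004 m and linear speed of battery below 0.01 m/s and value of joint keeper below 0.08 rad); the robot touches nothing.
It fails at once if the battery is tipped (angle between battery's own z axis and vertical above 0.15 rad).
It fails at once if the battery is lifted (height (world z) of battery above 0.012 m).
It fails at once if a bystander is disturbed (distance of any of pliers, screwdriver, bit_block from where it was at the start of the episode above 0.03 m).
It also fails if it takes over 72 s, if anything falls off the work surface, if the arm or the gripper's body presses on something with over 40 N, if the wrist force passes 120 N, or if a joint passes its speed limit or range.

ROBOT

A 6-joint arm with a two-finger parallel gripper is mounted at the origin on a cart in front of the work surface, level with it; the furniture and walls round the work are solid. World frame = base frame: x ahead of the robot, y to its left, z up, the work surface at z = 0. Lengths are in m, angles in rad, forces in N, time in s.
With the tool pointing down it reaches from about 0.325 to 0.925 m from the base axis. Payload 3.1 kg.
Tool frame: the origin (TCP) lies midway between the tips of the shut fingers; the grasp point (between the pads) lies 19 mm behind it; x points along the fingers, z is the direction in which the jaws open and shut, and the axes are right-handed (so a half turn about x gives the same grasp; the last joint's range is limited). The gripper opens to 85 mm and grips with 20 to 120 N. Pads are 22 mm wide; open, the fingers measure 114 mm over their backs; the gripper's body (76 mm by 85 mm) begins 54 mm behind the grasp point. The pads swing forward as they close: fully open they stand 13 mm farther back than shut.
Start: joints at [-1.221, 0.217, 1.613, -0, 1.311, -0.112], TCP at [0.278, -0.56, 0.231] pointing down, gripper open.
Joint ranges: [-2.75, 2.75], [-0.78, 2.1], [0.31, 2.55], [-1.13, 4.27], [0.13, 2.63], [-2.58, 2.58]. Speed limits (rad/s): [2.79, 2.79, 3.14, 3.14, 3.14, 3.14].

INTERFACE

Orientations are given as a unit quaternion [x, y, z, w].
In Python, from bench import bot gives the robot as it stands. Calls block until the motion is done:
- bot.move_ptp(position, orientation): joint-space move of the TCP to a pose.
- bot.servo_line(position, feed=0.15, orientation=None): straight line of the TCP; orientation=None keeps the orientation; feed is the mean speed in m/s.
- bot.movej(angles): joint-space move.
- bot.grip(opening, squeeze=None): finger opening in m; squeeze is the grip in N (None keeps the last); returns when the fingers have stopped.
- bot.pause(seconds).
- bot.inverse_kinematics(position, orientation): joint angles nearest the present ones, or None.
- bot.camera(name): name is "scene" or "top"; returns a dict with "color" (480x640x3 uint8, red, green, blue), "fx", "fy", "cx", "cy" (pixels), "origin" and "attitude" of the camera in the world. Camera axes: x right, y up, looking along -z (the intrinsics and any distortion apply to the point x, -y, -z); pixel columns grow to the right and rows downward; lengths in m; the calibration is good to about 2 mm. A picture is of the moment at which its call begins. There is no depth.
A pose or a line that the arm cannot do raises bot.PlanningError and nothing moves.
- bot.hand_in(): hands the job in, once; it reports no verdict.
Readings, each from a call of its own:
- bot.current_time_s(): time.
- bot.current_qpos(): joint angles.
- bot.current_qvel(): joint speeds.
- bot.current_tau(): joint torques, N m.
- bot.current_ee_pos(): TCP position.
- bot.current_orientation(): TCP orientation.
- bot.current_ft_force(): force on the tool from outside, world axes, zero at the start.
- bot.current_ft_torque(): the same for the moment, N m.
- bot.current_finger_gap(): finger opening in m.
Only numpy, scipy, OpenCV 4.12 (cv2) and the standard library are available. Lean on these libraries where they do the work, as an engineer would, in place of code of your own. Each camera call takes 0.05 s, during which the arm holds its last target. There are 200 camera calls.

## Working session

There is one attempt and no reset: what is moved stays moved. The work goes in short steps, each a Python script; the robot and the scene stay as the last script left them, time stands still between calls to the robot, and variables do not carry over. Pictures are saved under pics/ and viewed, about 8 in all and at most 12, crops included, and the job is handed in when it is done.

```bash
mkdir -p pics; ls; python3 - <<'E'
from bench import bot
import cv2
for n in("scene","top"):
    c=bot.camera(n); cv2.imwrite(f"pics/{n}0.png",c["color"][:,:,::-1])
    print(n,{k:v for k,v in c.items() if k!="color"})
print(bot.current_ee_pos(),bot.current_orientation(),bot.current_time_s())
E
```

```text
pics
scene {'fx': 477.6393167926293, 'fy': 477.6393167926293, 'cx': 313.40723115977875, 'cy': 232.827480106307, 'origin': array([1.15802964, 0.26954712, 0.5409896 ]), 'attitude': array([0.24875306, 0.41563997, 0.7561819 , 0.43994802])}
top {'fx': 434.16688264891735, 'fy': 434.16688264891735, 'cx': 312.11135683128094, 'cy': 237.44103427637233, 'origin': array([ 0.44693077, -0.06136792,  0.8994864 ]), 'attitude': array([-0.01898506,  0.03816673,  0.70897016, -0.70394899])}
[ 0.27825593 -0.55881747  0.23007593] [ 0.37277469  0.60177631 -0.37182187  0.60054375] 0.1
```

View pics/top0.png

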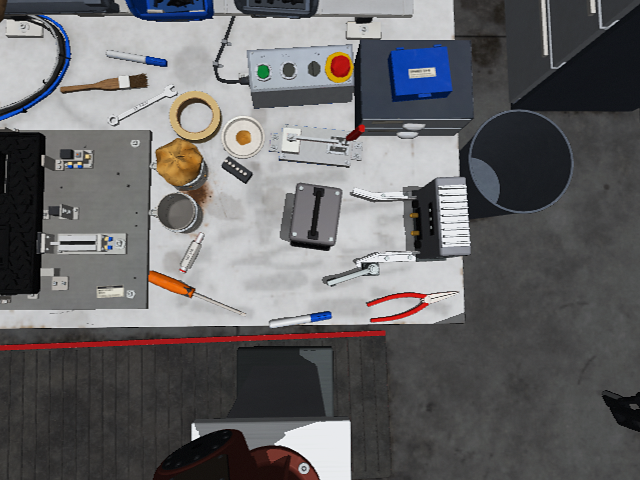

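View pics/scene0.png

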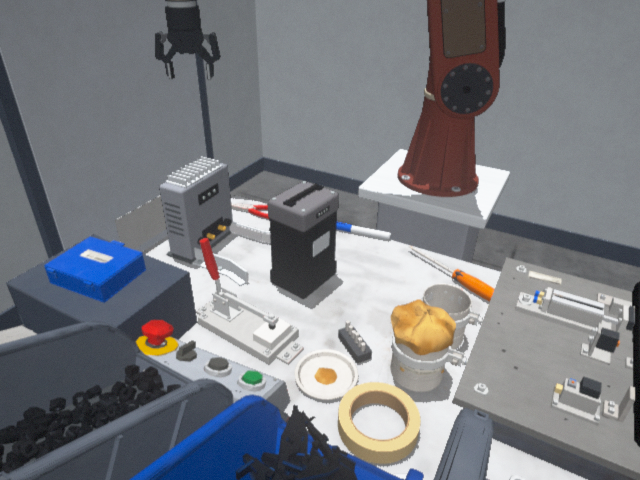

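Top view: battery lid is at about (315,215), dock at right with charger at (445,217). The keeper is folded out at (350,275), pliers at (412,305). Next I'll enlarge this area.

```bash
cat > h.py <<'E'
from bench import bot
import numpy as np,cv2
from scipy.spatial.transform import Rotation as R
def ray(c,u,v,z):
    d=R.from_quat(c["attitude"]).apply([(u-c["cx"])/c["fx"],-(v-c["cy"])/c["fy"],-1]); o=np.array(c["origin"])
    return o+d*(z-o[2])/d[2]
def proj(c,p):
    q=R.from_quat(c["attitude"]).inv().apply(np.atleast_2d(p)-np.array(c["origin"]))
    return np.c_[c["cx"]+c["fx"]*q[:,0]/-q[:,2], c["cy"]+c["fy"]*q[:,1]/q[:,2]]
def crop(img,x0,y0,x1,y1,s,name):
    k=cv2.resize(img[y0:y1,x0:x1,::-1],None,fx=s,fy=s,interpolation=cv2.INTER_CUBIC)
    for u in range(x0-x0%-20,x1,20):
        cv2.line(k,(int((u-x0)*s),0),(int((u-x0)*s),6),(0,0,255),1); cv2.putText(k,str(u),(int((u-x0)*s),16),0,.35,(0,0,255),1)
    for v in range(y0-y0%-20,y1,20):
        cv2.line(k,(0,int((v-y0)*s)),(6,int((v-y0)*s)),(0,0,255),1); cv2.putText(k,str(v),(8,int((v-y0)*s)),0,.35,(0,0,255),1)
    cv2.imwrite(name,k)
E
python3 - <<'E'
from h import *
c=bot.camera("top"); crop(c["color"],270,165,480,315,3.8,"pics/t1.png")
E
```

```text
(no output)
```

View pics/t1.png

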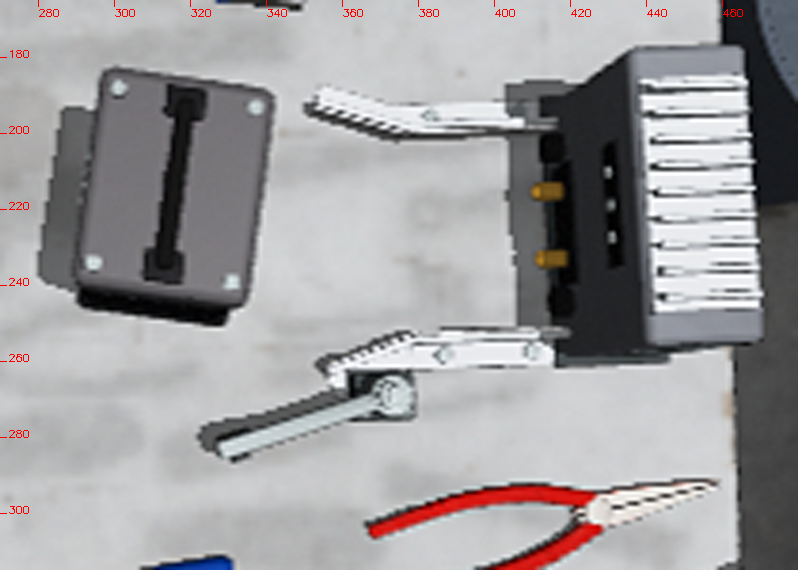

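The crop shows the lid corners at (296.3,182.9), (342.4,189.2), (333.9,245.5) and (290.5,241.3). The charger's top corners are (463.3... right edge) and its left edge, the hinge pin is at (373.4,268.2), and the keeper's tip is near (330,284).

```bash
python3 - <<'E'
from h import *
c=bot.camera("top"); np.set_printoptions(precision=4,suppress=True)
px=lambda a,b:(270+a/3.8,165+b/3.8)
B=[ray(c,*px(*p),.18)[:2] for p in[(102,66),(275,91),(244,307),(76,293)]]
print("bat",B,np.mean(B,0)); 
print("sides",[np.linalg.norm(B[i]-B[(i+1)%4]) for i in range(4)],[np.degrees(np.arctan2(*(B[(i+1)%4]-B[i])[::-1])) for i in range(4)])
D=[ray(c,*px(*p),.155)[:2] for p in[(632,47),(742,45),(763,342),(650,345)]]
print("chg",D,[np.linalg.norm(D[i]-D[(i+1)%4]) for i in range(4)],[np.degrees(np.arctan2(*(D[(i+1)%4]-D[i])[::-1])) for i in range(4)])
K=lambda p,z:ray(c,*px(*p),z)[:2]
print("piv",K((393,390),.058)); 
for n,p in dict(tipA=(217,446),tipB=(233,461)).items(): print(n,K(p,.053))
for n,p in dict(uk=(400,138),ue=(555,126),um=(308,112),lk=(412,331),le=(568,330),lm=(318,362)).items(): print(n,K(p,.028))
for n,p in dict(padL=(508,85),padLb=(520,325),pin1=(533,191),pin2=(538,258)).items(): print(n,K(p,.035 if 'pin' in n else 0))
E
```

```text
bat [array([ 0.5981, -0.0563]), array([ 0.5867, -0.1327]), array([ 0.491 , -0.1178]), array([ 0.4976, -0.0444])] [ 0.5434 -0.0878]
sides [np.float64(0.07729938572448415), np.float64(0.09681186627244781), np.float64(0.07371334873092969), np.float64(0.10116173678813474)] [np.float64(-98.48866356930047), np.float64(171.13390223293553), np.float64(84.85962010382678), np.float64(-6.747276765093275)]
chg [array([ 0.6116, -0.3007]), array([ 0.6124, -0.352 ]), array([ 0.475 , -0.3566]), array([ 0.474 , -0.3046])] [np.float64(0.051332378729984786), np.float64(0.13748288138975745), np.float64(0.05199967253351144), np.float64(0.13763417220911753)] [np.float64(-89.08068865855276), np.float64(-178.08891057449944), np.float64(91.09696414600076), np.float64(1.632284242551772)]
piv [ 0.4555 -0.2031]
tipA [ 0.4277 -0.1131]
tipB [ 0.42   -0.1212]
uk [ 0.5905 -0.2146]
ue [ 0.5967 -0.2984]
um [ 0.6048 -0.1653]
lk [ 0.487  -0.2189]
le [ 0.4869 -0.3023]
lm [ 0.4709 -0.1686]
padL [ 0.6246 -0.2803]
padLb [ 0.4912 -0.2836]
pin1 [ 0.5606 -0.2837]
pin2 [ 0.5249 -0.2855]
```

```bash
cat >> h.py <<'E'
O=np.array([.5415,-.249]); th=np.radians(1.7)
V=np.array([np.cos(th),np.sin(th)]); U=np.array([np.sin(th),-np.cos(th)])   # dock y, x
W=lambda x,y,z:np.r_[O+x*U+y*V,z]
def ori(tilt,s=1):
    x=np.r_[np.sin(tilt)*U,-np.cos(tilt)]; z=s*np.r_[V,0]
    return R.from_matrix(np.c_[x,np.cross(z,x),z]).as_quat()
def dk(p): d=np.array(p)[:2]-O; return np.round([d@U,d@V,p[2]],4)
def fx(): f=bot.current_ft_force(); return np.round([f[:2]@U,f[:2]@V,f[2]],1)
E
python3 - <<'E'
from h import *
c=bot.camera("top"); print("bits",ray(c,237,169,.03))
for t in(.2,.35,.5):
  for s in(1,-1):
    q=ori(t,s); print(t,s,[None if (a:=bot.inverse_kinematics(W(x,0,z),q)) is None else np.round(a,2) for x,z in((-.27,.2),(-.27,.02),(-.05,.02))])
E
```

```text
bits [0.65737404 0.06585199 0.03      ]
0.2 1 [array([ 0.02,  0.07,  1.85, -0.21,  1.23,  0.06]), array([ 0.02,  0.33,  1.94, -0.26,  0.89,  0.16]), array([-0.38,  0.36,  1.9 , -0.25,  0.82, -0.24])]
0.2 -1 [None, None, None]
0.35 1 [array([ 0.1 ,  0.1 ,  1.85, -0.37,  1.25,  0.2 ]), array([ 0.1 ,  0.36,  1.93, -0.44,  0.93,  0.35]), array([-0.3 ,  0.36,  1.93, -0.47,  0.79, -0.01])]
0.35 -1 [None, None, None]
0.5 1 [array([ 0.18,  0.14,  1.84, -0.52,  1.28,  0.33]), array([ 0.18,  0.41,  1.9 , -0.6 ,  1.  ,  0.53]), array([-0.23,  0.39,  1.94, -0.7 ,  0.81,  0.23])]
0.5 -1 [None, None, None]
```

```bash
python3 - <<'E'
from h import *
p=bot.current_ee_pos(); q=ori(.35)
bot.servo_line([p[0],p[1],.34],feed=.3)
bot.move_ptp(W(-.265,.004,.34),q); bot.grip(.06)
bot.servo_line(W(-.265,.004,.022),feed=.25)
print(bot.current_time_s(),dk(bot.current_ee_pos()),fx(),bot.current_finger_gap())
for x in np.arange(-.255,-.139,.01):
    bot.servo_line(W(x,.004,.022),feed=.06); print(round(x,3),dk(bot.current_ee_pos()),fx())
print(bot.current_time_s())
c=bot.camera("top"); crop(c["color"],270,165,480,315,3.8,"pics/t2.png")
E
```

```text
4.8333 [-0.2651  0.0054  0.0234] [0.3 0.6 0.1] 0.060371343047318816
-0.255 [-0.2545  0.0045  0.0227] [0.2 0.1 0. ]
-0.245 [-0.2445  0.0039  0.022 ] [ 0.3 -0.7 -0.2]
-0.235 [-0.2346  0.0039  0.022 ] [ 1.   0.1 -0.1]
-0.225 [-0.2246  0.004   0.022 ] [-0.4 -0.2  0.5]
-0.215 [-0.2149  0.0037  0.0219] [-2.3 -1.   0.7]
-0.205 [-0.2056  0.0027  0.0215] [-4.2 -2.3  1.3]
-0.195 [-0.1958  0.0023  0.0213] [-5.1 -2.7  1.5]
-0.185 [-0.186   0.0036  0.0213] [-4.9 -0.4  0.1]
-0.175 [-0.1758  0.004   0.0214] [-4.5  0.1 -2. ]
-0.165 [-0.1656  0.0041  0.0216] [-5.2  0.3 -2. ]
-0.155 [-0.1564  0.0033  0.0215] [-8.6 -0.6  0.4]
-0.145 [-0.1497  0.0019  0.0213] [-22.3  -6.3   9.6]
8.6333
```

View pics/t2.png

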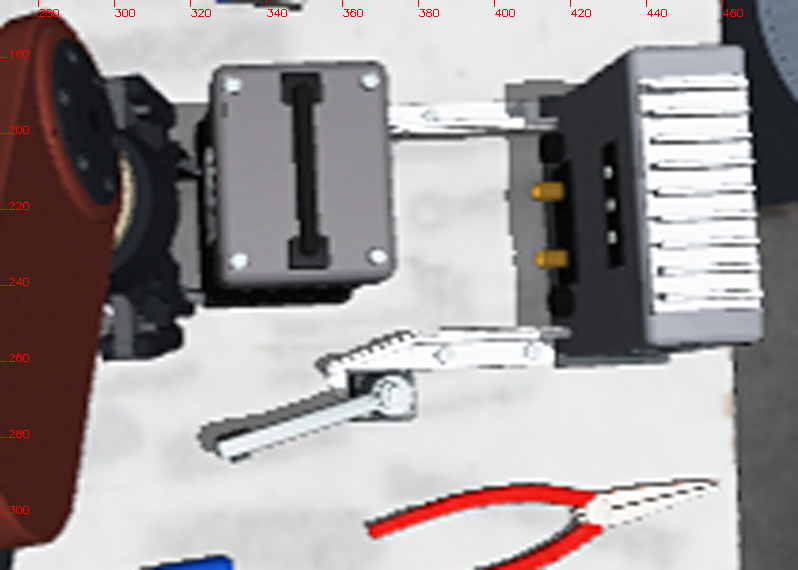

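Picture 4: the battery is now square at (345,210) but sits too far towards +y. Its front corner has met the upper flared rail near (365,195), where the force rose to 22 N. I'll measure the offset.

```bash
python3 - <<'E'
from h import *
c=bot.camera("top")
B=[ray(c,270+a/3.8,165+b/3.8,.18) for a,b in[(213,64),(385,63),(397,278),(223,282)]]
for b in B: print(dk(b))
print(dk(np.mean(B,0)),fx(),bot.current_tau().round(1))
E
```

```text
[-0.1419  0.0616  0.18  ]
[-0.0654  0.0596  0.18  ]
[-0.0648 -0.0362  0.18  ]
[-0.1414 -0.0353  0.18  ]
[-0.1034  0.0124  0.18  ] [-21.9  -6.3   9.6] [-10.9 -34.1 -24.9  -4.8  -0.7  -0. ]
```

```bash
python3 - <<'E'
from h import *
bot.servo_line(W(-.162,.003,.022),feed=.1); bot.servo_line(W(-.162,.018,.022),feed=.1)
for x,y in [(-.152,.018),(-.147,.0165),(-.142,.0145),(-.137,.012),(-.132,.0095),(-.127,.007),(-.122,.0045),(-.117,.002),(-.112,.0)]:
    bot.servo_line(W(x,y,.022),feed=.06); f=fx(); print(dk(bot.current_ee_pos()),f)
    if f[0]<-28: break
print(bot.current_time_s())
c=bot.camera("top"); crop(c["color"],270,165,480,315,3.8,"pics/t3.png")
E
```

```text
[-0.1513  0.0175  0.0219] [ 1.2  0.9 -0.5]
[-0.1486  0.0167  0.0219] [-5.6  0.3  1.1]
[-0.1444  0.0151  0.0219] [-9.9  0.8  0.9]
[-0.139   0.0129  0.0219] [-7.7  1.8  0.6]
[-0.1336  0.0106  0.0219] [-5.8  1.4 -1. ]
[-0.1284  0.0083  0.022 ] [-4.6  3.2 -2.3]
[-0.1233  0.0058  0.022 ] [-5.1  2.4 -0.4]
[-0.1183  0.0034  0.0221] [-4.7  3.6 -0.5]
[-0.1133  0.0016  0.0221] [-4.7  4.5 -0.9]
11.6667
```

View pics/t3.png

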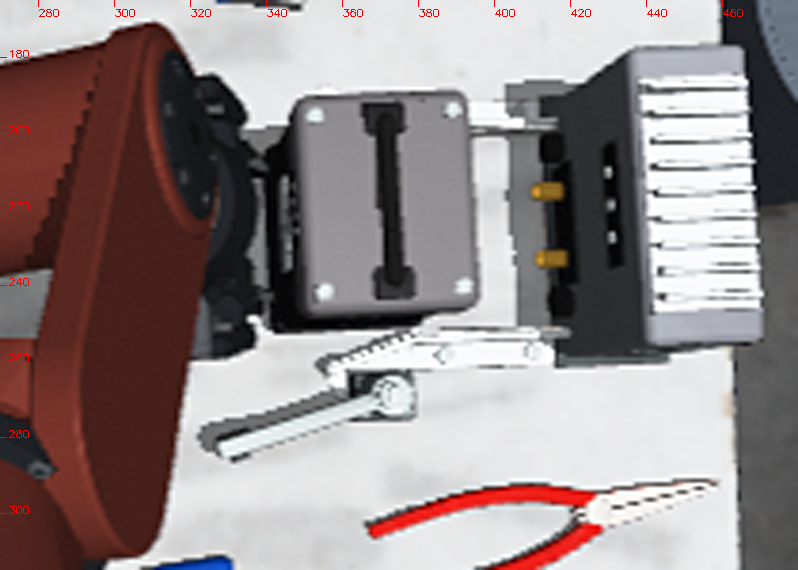

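Picture 5: the battery's nose is inside the rails, centred on about (372,217), with its front at about (394,217), still short of the pins at (412,217). I'll carry on straight until the force rises at the stops.

```bash
python3 - <<'E'
from h import *
c=bot.camera("top")
B=[ray(c,270+a/3.8,165+b/3.8,.18) for a,b in[(296,97),(467,91),(478,306),(303,317)]]
for b in B: print(dk(b))
print(dk(np.mean(B,0)))
x=-.1133
while x<-.03:
    x+=.008 if x<-.065 else .003
    bot.servo_line(W(x,0,.022),feed=.06); f=fx(); print(dk(bot.current_ee_pos()),f)
    if f[0]<-26: break
print(bot.current_time_s())
c=bot.camera("top"); crop(c["color"],270,165,480,315,3.8,"pics/t4.png")
E
```

```text
[-0.1057  0.0456  0.18  ]
[-0.0295  0.0458  0.18  ]
[-0.0297 -0.0498  0.18  ]
[-0.107  -0.0519  0.18  ]
[-0.068  -0.0026  0.18  ]
[-0.1067  0.0012  0.0221] [-4.6  2.4 -0.2]
[-0.0988  0.0009  0.0221] [-5.5  2.6  1.3]
[-0.0908  0.0008  0.0221] [-5.8  1.7  2.3]
[-0.0828  0.0008  0.0221] [-7.1  1.3  0.8]
[-0.0748  0.0007  0.022 ] [-6.5  2.   1.8]
[-0.0668  0.0007  0.022 ] [-5.9  0.4  1.8]
[-0.0588  0.0007  0.022 ] [-6.9  1.2  1.6]
[-0.0565  0.0007  0.022 ] [-8.5  0.9  2.6]
[-0.0537  0.0007  0.022 ] [-9.8  0.5  4.8]
[-0.051   0.0007  0.022 ] [-11.3  -0.1   4.4]
[-0.0483  0.0007  0.022 ] [-12.2  -0.2   5.2]
[-0.0467  0.0006  0.0219] [-16.9  -0.6   8.3]
[-0.0464  0.0006  0.0219] [-27.8  -1.8  14.5]
15.225
```

View pics/t4.png

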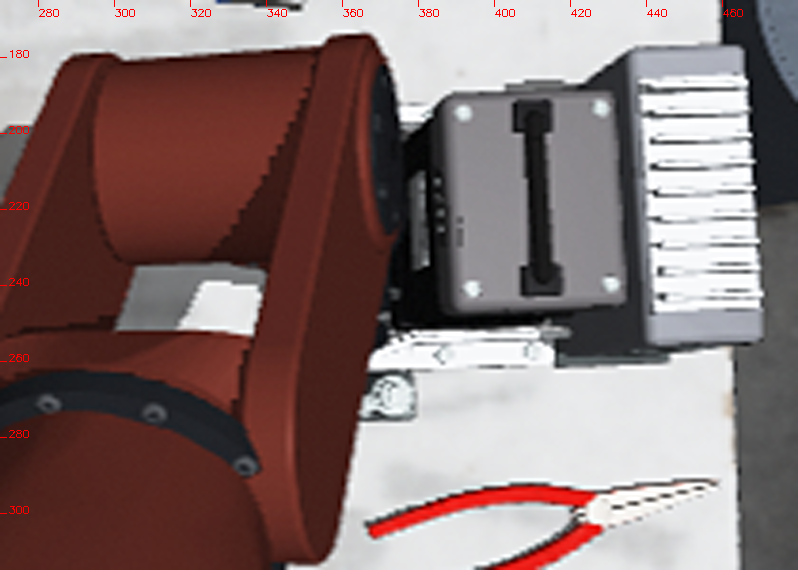

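Picture 6: the battery is home between the rails and close against the charger. Force jumped from 17 to 28 N within 0.3 mm of travel, and the TCP x of -46 mm matches the stop. Next I'll withdraw, check and approach the keeper.

```bash
cat >> h.py <<'E'
KT=.55; KQ=ori(KT)
def kp(phi,r=.07,extra=0,z=.034):
    n=np.array([-np.cos(phi),-np.sin(phi)]); e=np.array([-np.sin(phi),np.cos(phi)])
    p=np.array([-.049,-.087])+r*e+(.005+.0145*abs(n[1])+.0095*abs(n[0])+extra)*n
    return W(p[0],p[1],z)
E
python3 - <<'E'
from h import *
for f in np.arange(1.89,-.1,-.3):
    print(round(f,2),dk(kp(f)),bot.inverse_kinematics(kp(f),KQ) is not None)
bot.servo_line(W(-.10,0,.022),feed=.1); bot.servo_line(W(-.17,0,.06),feed=.2); bot.servo_line(W(-.19,0,.25),feed=.3)
bot.grip(0); 
s=kp(1.89,extra=.02); bot.move_ptp(np.r_[s[:2],.25],KQ)
c=bot.camera("top"); crop(c["color"],270,165,480,315,3.8,"pics/t5.png")
bot.servo_line(np.r_[s[:2],.034],feed=.25)
print(bot.current_time_s(),dk(bot.current_ee_pos()),fx(),bot.current_finger_gap())
crop(bot.camera("scene")["color"],140,130,360,300,3.6,"pics/s5.png")
E
```

```text
1.89 [-0.1086 -0.1296  0.034 ] True
1.59 [-0.1186 -0.108   0.034 ] True
1.29 [-0.1222 -0.0883  0.034 ] True
0.99 [-0.1198 -0.0673  0.034 ] True
0.69 [-0.1102 -0.0467  0.034 ] True
0.39 [-0.0935 -0.0296  0.034 ] True
0.09 [-0.071  -0.0187  0.034 ] True
19.75 [-0.1022 -0.1473  0.0347] [-0.3  0.1 -0.7] -2.8110807201149282e-05
```

View pics/t5.png

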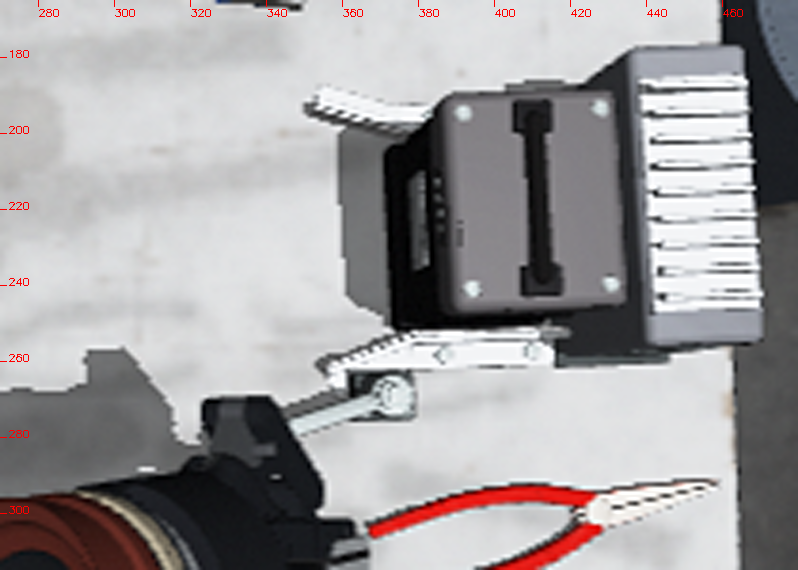

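View pics/s5.png

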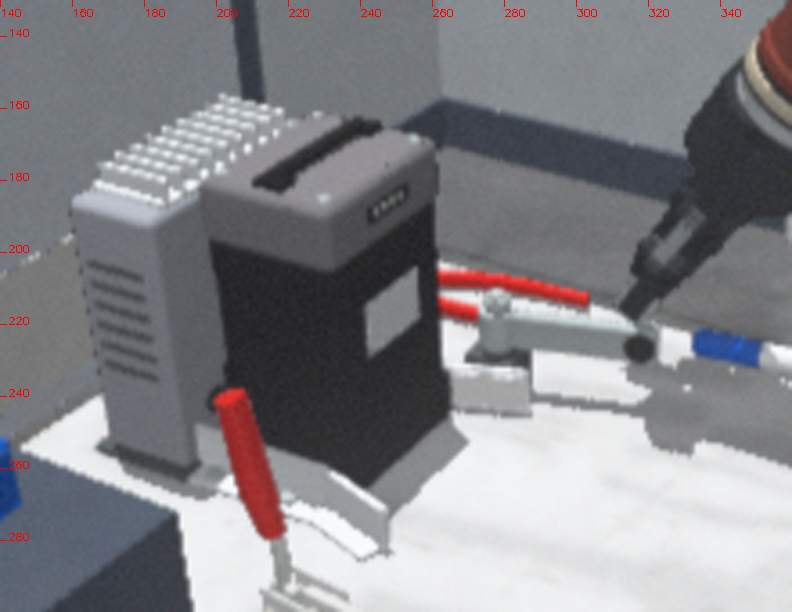

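Picture 7 shows the lid unchanged after withdrawing, at (388–433, 189–246). In picture 8 the battery stands upright against the charger, the fingers are behind the bar's end at (312,218), and the tools are untouched. Now I'll swing the keeper.

```bash
python3 - <<'E'
from h import *
phi=1.95
while phi>-.3:
    phi-=.15 if phi>.2 else .04
    bot.servo_line(kp(phi),feed=.08); f=fx(); print(round(phi,2),dk(bot.current_ee_pos()),f)
    if np.hypot(*f[:2])>12: break
print(bot.current_time_s())
crop(bot.camera("scene")["color"],140,130,360,300,3.6,"pics/s6.png")
E
```

```text
1.8 [-0.1125 -0.1229  0.0344] [ 0.3 -0.2 -0.1]
1.65 [-0.1173 -0.1122  0.0341] [ 0.1 -0.  -0.1]
1.5 [-0.1202 -0.1016  0.0341] [0.3 0.1 1.3]
1.35 [-0.1219 -0.0918  0.0341] [0.7 0.1 0.6]
1.2 [-0.1222 -0.0816  0.0342] [0.4 0.4 0.2]
1.05 [-0.1207 -0.071   0.0342] [0.5 0.1 0.1]
0.9 [-0.1175 -0.0603  0.0342] [-0.2  0.3 -0.1]
0.75 [-0.1125 -0.0501  0.0342] [ 0.2 -0.7 -0.8]
0.6 [-0.1055 -0.0404  0.0342] [0.4 0.6 0.3]
0.45 [-0.0968 -0.0319  0.0342] [ 0.2  0.3 -0.5]
0.3 [-0.0867 -0.025   0.0342] [-0.6  0.3  0.2]
0.15 [-0.0752 -0.0199  0.0342] [ 0.6  0.  -0.5]
0.11 [-0.0725 -0.0192  0.034 ] [-0.4 -0.6 -0.4]
0.07 [-0.0692 -0.0182  0.034 ] [-0.9  0.1  1. ]
0.03 [-0.0658 -0.0174  0.034 ] [-0.5 -0.4  0.6]
-0.01 [-0.0627 -0.0168  0.0341] [-0.1  0.3  0.6]
-0.05 [-0.0612 -0.0165  0.0339] [-4.9 -1.   2. ]
-0.09 [-0.0607 -0.0164  0.0337] [-14.2  -3.5   8. ]
24.9917
```

View pics/s6.png

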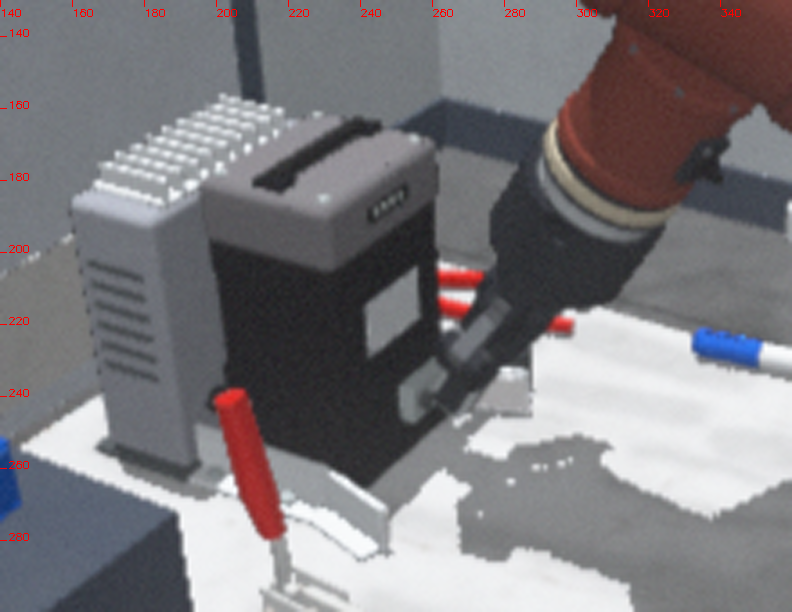

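Picture 9: the bar's end at (255,240) lies across the battery's back, and force rose to 14 N at its stop. I'll withdraw and check.

```bash
python3 - <<'E'
from h import *
p=dk(bot.current_ee_pos())
bot.servo_line(W(-.12,p[1],.036),feed=.1); bot.servo_line(W(-.22,p[1],.2),feed=.25); bot.servo_line(W(-.30,p[1],.35),feed=.3)
bot.pause(.5); c=bot.camera("top"); crop(c["color"],270,165,480,315,3.8,"pics/t7.png")
print(bot.current_time_s(),fx(),bot.current_ft_force())
# expected pixels: bar top corners if shut, lid corners if home (crop px)
s=lambda P:((proj(c,np.array(P))-[270,165])*3.8).round()
print(s([W(-.054,.007,.053),W(-.044,.007,.053)]), s([W(x,y,.18) for x,y in((-.04,.05),(.04,.05),(.04,-.05),(-.04,-.05))]))
E
```

```text
27.9917 [-0.2  1.  -0.2] [ 1.02989733  0.25367854 -0.22828443]
[[372. 214.]
 [391. 213.]] [[443.  82.]
 [622.  77.]
 [635. 301.]
 [455. 307.]]
```

View pics/t7.png

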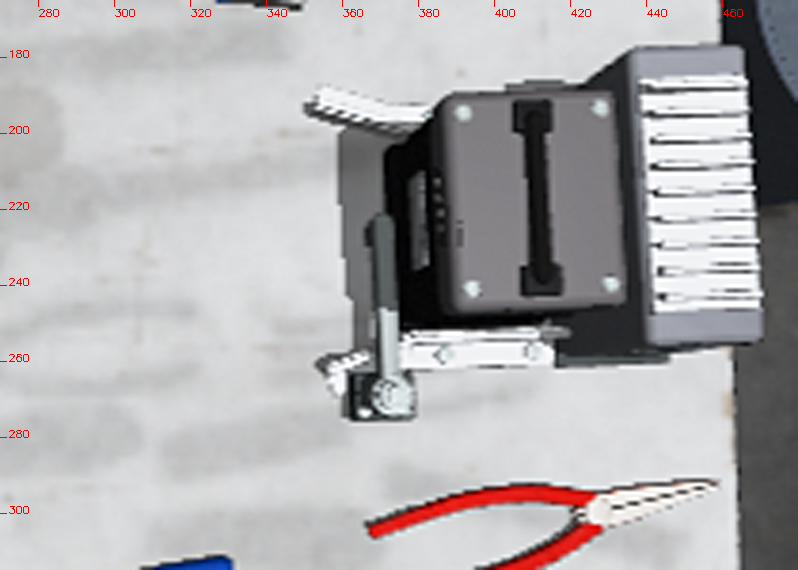

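Picture 10: the bar lies across the back, with its end at crop (372–393,214) against a predicted (372–391,214). The lid's back corners are at (443,92) and (455,308), against predictions of (443,82) and (455,307). The pliers haven't moved.

```bash
python3 -c "
from bench import bot
bot.hand_in(); print(bot.current_time_s())"
```

```text
the job is handed in; nothing more can be done
the job is handed in; nothing more can be done
```

The battery is home in the dock with the keeper shut behind it, and I handed the job in after about 28 s of robot time. The hand-in gives no verdict, so the checks below are my own.

- **Pushing the battery:** I pushed it low on its back with both fingertips. It first caught on the flare of the +y rail, about 12 mm off-centre and at 22 N. I backed off and pushed diagonally to centre it, then straight in until the force jumped to 28 N at the end stops.
- **Shutting the keeper:** I swung the bar round with the closed fingers until it met its stop at about 14 N, then took the hand clear.

**Last checks:**
- **Keeper and battery depth:** In the final top picture, the bar's end and the battery's back edge lie within about 1 mm of where a shut keeper and a home battery should be.
- **Rest of the scene:** The scene picture taken while the keeper was being pushed shut shows the battery upright. The pliers look unmoved in the final picture. The screwdriver and bit block were outside it, so I didn't check them again. The wrist force was back near zero.
- **Disagreement:** The lid's +y corners appear about 4 mm short of where they should be. That is probably the lid's rounded edges plus about 2 mm of sideways play. The rails limit sideways play to 3.5 mm, so I didn't correct it.
- **Possible body contact:** By my geometry, the gripper's body may have just brushed the battery's back during the final push. Total force stayed at 28 N or less.

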